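Clear the welding bench: sort the hardware and close the bolt tub

ROBOT

A 6-joint arm with a two-finger parallel gripper is mounted at the origin on the work surface. World frame = base frame: x ahead of the robot, y to its left, z up, the work surface at z = 0. Lengths are in mm, angles in rad, forces in N, time in s.
With the tool pointing down it reaches from about 400 to 925 mm from the base axis. Payload 12.5 kg.
Tool frame: the origin (TCP) lies midway between the tips of the shut fingers; the grasp point (between the pads) lies 19 mm behind it (env.pinch_z is the z of the grasp point in the tool frame, in mm); z points along the fingers, y is the line along which they close (so a half turn about z gives the same grasp; the last joint's range is limited). The gripper opens to 95 mm and grips with 3 to 60 N. Pads are 20 mm wide; open, the fingers measure 119 mm over their backs; the gripper's body (75 mm by 180 mm) begins 59 mm behind the grasp point.
Start: joints at [1.185, 0.491, 1.559, -0, 1.092, -0.106], TCP at [172.585, 600.717, 214.661] pointing down, gripper open.
Joint ranges: [-3.1, 3.1], [-0.84, 2.19], [0.05, 2.79], [-1.13, 4.28], [0.06, 2.93], [-2.69, 2.69]. Speed limits (rad/s): [2.22, 2.22, 2.79, 3.14, 3.14, 3.14].

INTERFACE

Orientations are given as [roll, pitch, yaw] about the fixed x, y, z axes, in that order (R = Rz(yaw) Ry(pitch) Rx(roll)).
In Python, from cell import env, eyes gives the robot as it stands.
- The arm moves only by the shell command python3 -m inch 'ROWS'. ROWS is JSON, a list of rows, each a list of 3 entries, a list of its own where there are three numbers: the shift along the tool's x, y, z in units of 60 mm (1.0 is 60 mm), then the turn about the tool's z in units of 5 degrees (1.0 is 5 degrees), then the closure, from -1 (fully open) to 1 (shut). In form: [[[tx, ty, tz], turn, claw], ...]. A call has exactly 10 rows; each row shifts and turns the commanded pose from where the row before left it, along the tool's axes as they then stand; what a row does not reach is not made up. A row lasts 1/8 s, in which the tool goes at most 62.5 mm and 10.7 degrees, less where a joint would pass 70% of its speed; a pose out of reach is approached as far as the arm can. A call is refused whole if a number of a shift passes 1 or a number of a turn 1, either way. A call with a gripper value outside its range is refused whole. The fingers move at their own pace and stop on an object; the grip force is fixed at half the most. Time passes only in rows, so rows that do not move let the fingers close, or fill a call up. It gives the time, the measured TCP pose, the force, the opening and the grip force at its end, in the units of the state.
- env.state(): the state, without advancing time (a new reading comes with each control period).
- eyes.read_camera(name): name is "side" or "top" or "wrist"; returns a dict with "pixels" (420x560x3 uint8, red, green, blue), "fx", "fy", "cx", "cy" (pixels), "extrinsics" (4x4, takes a point from world to camera coordinates). Camera axes: x right, y down, z forward; pixel columns grow to the right and rows downward; lengths in mm; the calibration is good to about 2 mm. A picture is of the moment at which its call begins. There is no depth.
- env.job_done(): hands the job in; it is judged then, once.
Trained networks look in a picture, given as the dict that the camera call returned (one of the last four; its "shot" number tells which), for a name from the list of things; names that differ only in an ending like _2 or _b are one class to them, and where a whole thing is asked for, a point or a joint stands for the part that bears it (a point fixed in the world has none). Each returns a list of dicts, best first, with "score" (0 to 1); they miss things now and then, are a little off and sometimes report something else, mostly with a low value. They report only what shows in the picture. A call takes as long as a camera call.
- eyes.boxes_of(name, picture): "centre" ([row, column] in pixels, amid what is visible of it).
- eyes.cut_out(name, picture): "mask" (420x560 bool, what is visible of it) and "centre" ([row, column] in pixels, amid what is visible of it).
- eyes.spot_point(name, picture): "centre" ([row, column] in pixels: a listed point, or the origin of a listed thing).
The state is a dict: "t": time; "joints": joint angles; "qvel": joint speeds; "tau": joint torques, N m; "eef_pos": TCP position; "tcp_rot": TCP orientation; "ft_force": force on the tool from outside, world axes, zero at the start; "moment": the same for the moment, N m; "opening": opening from 0.0 (shut) to 1.0 (fully open); "grip_force": force on a finger pad.
Only numpy, scipy, OpenCV 4.12 (cv2) and the standard library are available. Lean on these libraries where they do the work, as an engineer would, in place of code of your own. Each camera call takes 0.05 s, during which the arm holds its last target. There are 200 camera calls.

TASK

Sort the loose hardware on the welding bench: lay the bolt in the grey tub, lay the hex nut flat in the round dish, and thread both washers onto the spindle, the large one underneath and the small one on top of it. When the bolt is in, put the white lid on the tub and press it down until it snaps fully home.

Things in the scene. Friction and masses are not known exactly. Their poses are not given: they have to be found in the camera images.
- bolt: Bright steel hex bolt with its nut run onto the end, lying like a dumb-bell, 86 mm long, ends 24 mm across flats (head at -x 12 mm long, nut at +x 15 mm). Between them a 16 mm shank, bare from x = -33 to +26 mm: grip it there. Origin: mid-length, on the bench under the axis, which lies 12 mm up; x along the bolt. About 220 g.
- nut: Large bright steel hex nut lying flat: 46.5 mm across flats, 53 mm across corners, 24 mm high, hole about 29 mm. Origin: centre of its underside. Its x axis passes through the middle of a flat (so do the directions 60 and 120 degrees from it). About 200 g.
- large_washer: Thick bright steel washer, the larger of the two, lying flat: 62 mm outer diameter, 34 mm hole, 10 mm thick. Origin: centre of its underside. About 150 g.
- small_washer: Thick bright steel washer, the smaller of the two, lying flat: 42 mm outer diameter, 26 mm hole, 10 mm thick. Origin: centre of its underside. About 60 g.
- lid: White lid, right way up: plate 104 (x) x 154 mm (y), top 28 mm above origin; black bar handle along y, 16 mm wide, 56 long, its top 50 mm above origin. Origin: centre, at the plug's lowest edge. Plug 24 mm deep: lower 14 mm tapers in 8 mm all round, so it self-centres; the rest has 1.5 mm play. Fits either way round. Set in loosely it stops on its end clips; 4 to 12 N down on the handle snaps it.
- tub: Grey plastic open tub, fixed to the bench: outside 100 mm (x) by 140 mm (y), 54 mm high, walls and floor 4 mm. Origin: centre of its underside on the bench. A ridge outside each short end catches the lid's clips. Set in loosely, the lid rests about 9 mm too high; snapped home its plate lies on the rim, the lid's origin is 30 mm above the tub's and its y axis lies along the tub's.
- dish: Round shallow bare-metal parts dish, fixed to the bench: 132 mm across the rim, flaring from 120 mm at the foot, 12 mm high, wall and floor 3 mm, flat inner floor about 112 mm across. Origin: centre of its underside on the bench.
- spindle: Washer spindle, fixed to the bench: bare-metal disc foot 68 mm across and 10 mm thick with an upright bare-steel pin 10 mm in diameter in its middle, the pin's rounded top 55 mm above the bench. Origin: centre of the foot's underside on the bench; z along the pin. The large washer lies on the foot (its underside 10 mm up) and the small one on the large one (20 mm up).

How it is judged:
By the outcome, as a careful person would: the job done as asked, in the order asked, and still so for the second after the job is handed in, with the robot touching nothing.
It also fails if it takes over 122 s, if anything falls off the work surface, if the arm or the gripper's body presses on something with over 40 N, if the wrist force passes 120 N, or if a joint passes its speed limit or range.

## Working session

There is one attempt and no reset: what is moved stays moved. The work goes in short steps, Python scripts to look and compute and a shell command to move; the robot and the scene stay as the last step left them, time stands still between calls to the robot, and variables do not carry over. Pictures are saved under pics/ and viewed, at most 18 in all, crops included, and the job is handed in when it is done.

```bash
mkdir -p pics; ls
cat > h.py <<'E'
import numpy as np, cv2
from cell import env, eyes
def ray(p,rc):
    E=np.array(p["extrinsics"]);R=E[:3,:3];t=E[:3,3]
    d=R.T@np.array([(rc[1]-p["cx"])/p["fx"],(rc[0]-p["cy"])/p["fy"],1]);return -R.T@t,d
def at(p,rc,z):
    o,d=ray(p,rc);return o+d*(z-o[2])/d[2]
def tri(*prs):
    A=np.zeros((3,3));b=np.zeros(3)
    for p,rc in prs:
        o,d=ray(p,rc);d=d/np.linalg.norm(d);M=np.eye(3)-np.outer(d,d);A+=M;b+=M@o
    return np.linalg.solve(A,b)
def proj(p,X):
    E=np.array(p["extrinsics"]);c=E[:3,:3]@np.array(X)+E[:3,3]
    return p["fy"]*c[1]/c[2]+p["cy"],p["fx"]*c[0]/c[2]+p["cx"]
def outline(p,name,z):
    "min-area rectangle of mask contour projected to height z"
    r=eyes.cut_out(name,p)
    if not r: return None
    m=r[0]["mask"].astype(np.uint8);c=max(cv2.findContours(m,0,1)[0],key=len)[:,0]
    P=np.array([at(p,(v,u),z)[:2] for u,v in c],np.float32)
    return r[0]["score"],cv2.minAreaRect(P),cv2.minEnclosingCircle(P)
def save(p,n): cv2.imwrite("pics/"+n,p["pixels"][:,:,::-1])
E
python3 - <<'E'
from h import *
np.set_printoptions(precision=1,suppress=True)
s=env.state();print(s["t"],s["eef_pos"],s["tcp_rot"],env.pinch_z)
P={n:eyes.read_camera(n) for n in("top","side")}
for n in P: save(P[n],n+"0.png");print(n,ray(P[n],(210,280)))
Z=dict(bolt=12,nut=24,large_washer=10,small_washer=10,lid=28,tub=54,dish=12,spindle=10)
for k in Z:
    for n in P:
        r=eyes.spot_point(k,P[n]);print(k,n,[(round(q["score"],2),np.array(q["centre"]).round(),at(P[n],q["centre"],0)[:2]) for q in r[:3]])
        try:print("   ",outline(P[n],k,Z[k]))
        except Exception as e:print(e)
E
```

```text
pics
0.0 [172.5 600.5 214.1] [-3.1 -0.   2.9] -18.8
top (array([ 447. ,    7.8, 1086.7]), array([ 0., -0., -1.]))
side (array([ 238.3, -709.6,  787.4]), array([ 0.3,  0.7, -0.7]))
bolt top [(0.89, array([262., 390.]), array([ 374.1, -262.6]))]
    (0.74, ((373.99493408203125, -267.8931579589844), (23.446943283081055, 85.7130126953125), 75.9334487915039), ((374.3618469238281, -266.8692626953125), 42.969482421875))
bolt side [(0.88, array([313., 269.]), array([ 381.8, -266.4]))]
    (0.93, ((373.65087890625, -264.54180908203125), (26.61961555480957, 90.08230590820312), 74.47322845458984), ((374.85418701171875, -260.21868896484375), 45.06698989868164))
nut top [(0.8, array([225., 229.]), array([459.3, 120.9])), (0.17, array([214., 121.]), array([484. , 379.8]))]
    (0.58, ((458.42950439453125, 113.54418182373047), (48.9857177734375, 48.93793869018555), 0.6206772923469543), ((459.861328125, 113.04098510742188), 25.97342872619629))
nut side [(0.66, array([198., 244.]), array([453.7, 116.2]))]
    (0.66, ((481.9117431640625, 369.58740234375), (176.25718688964844, 104.35730743408203), 81.8
[... 2271 characters left out ...]
4., 296.]), array([638.9, 154. ]))]
    (0.79, ((637.9342651367188, 141.51596069335938), (131.38278198242188, 126.1420669555664), 31.362178802490234), ((636.4019165039062, 141.55368041992188), 69.4129409790039))
spindle top [(0.65, array([146., 343.]), array([ 652.2, -150.4]))]
    (0.83, ((650.3648071289062, -143.48081970214844), (66.22105407714844, 63.32701110839844), 45.038978576660156), ((648.6954345703125, -142.59193420410156), 35.19051742553711))
spindle side [(0.93, array([241., 343.]), array([ 635.7, -146.4]))]
    (0.9, ((648.9002685546875, -146.10885620117188), (74.66397094726562, 67.35572052001953), 24.91169548034668), ((650.2719116210938, -144.62716674804688), 39.50246810913086))
```

View pics/top0.png

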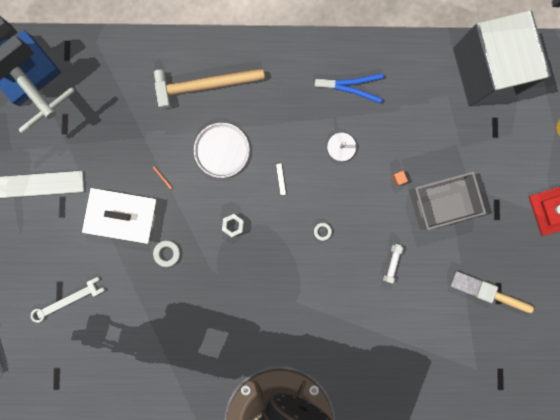

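View pics/side0.png

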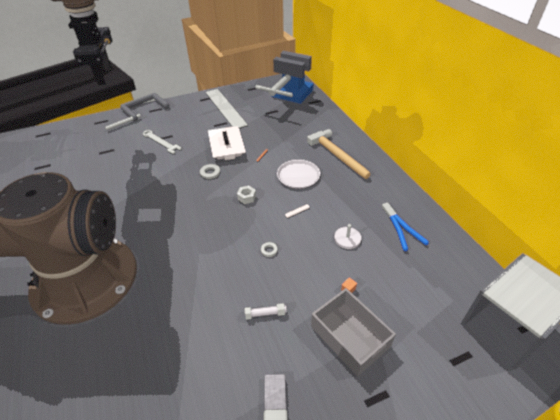

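The networks' finds match the pictures: top view shows the lid (120,215), large washer (166,254), nut (232,226), small washer (323,232), bolt (394,263), tub (452,201), dish (221,150) and spindle (342,147). I'll start with the large washer.

```bash
cat >> h.py <<'E'
import sys
def go(x,y,z,yawdeg=None):
    "print units: shift in present tool axes, total turn (half-turn symmetric, joint 6 kept in range)"
    s=env.state();p=np.array(s["eef_pos"]);r,pi,yw=s["tcp_rot"];from scipy.spatial.transform import Rotation as Ro
    R=Ro.from_euler("xyz",s["tcp_rot"]).as_matrix();d=R.T@(np.array([x,y,z])-p)/60
    t=0
    if yawdeg is not None: t=-((yawdeg-np.degrees(yw)+90)%180-90)/5
    print("t%.1f pos %s yaw %.1f j6 %.2f open %.2f | shift %s turn %.2f"%(s["t"],p.round(1),np.degrees(yw),s["joints"][5],s["opening"],d.round(3),t))
E
python3 - <<'E'
from h import *
go(393,267,160)
E
```

```text
t1.7 pos [172.6 600.7 214.7] yaw 164.0 j6 -0.11 open 1.00 | shift [-5.067 -4.331  0.911] turn 0.00
```

```bash
python3 -m inch '[[[-0.51,-0.43,0.09],0,-1],[[-0.51,-0.43,0.09],0,-1],[[-0.51,-0.43,0.09],0,-1],[[-0.51,-0.43,0.09],0,-1],[[-0.51,-0.43,0.09],0,-1],[[-0.51,-0.43,0.09],0,-1],[[-0.51,-0.43,0.09],0,-1],[[-0.51,-0.43,0.09],0,-1],[[-0.5,-0.44,0.09],0,-1],[[-0.5,-0.44,0.09],0,-1]]'
python3 - <<'E'
from h import *
p=eyes.read_camera("wrist");save(p,"w1.png");print(env.state()["eef_pos"],ray(p,(210,280)))
for n in("large_washer","nut"):
    print(outline(p,n,10 if n[0]=="l" else 24),[(q["score"],at(p,q["centre"],0)) for q in eyes.spot_point(n,p)])
go(393,267,2)
E
```

```text
t: 2.95
eef_pos: [394.7, 266.4, 160.6]
tcp_rot: [3.141, 0.0, 2.862]
ft_force: [0.2, -0.5, 0.6]
opening: 1.0
grip_force: 0.0
[396.24447531 263.74384711 160.04460035] (array([317.67329242, 288.13412556, 331.3545626 ]), array([ 0.28357474, -0.06189738, -0.95715941]))
(0.58, ((390.8680725097656, 269.1522216796875), (60.28231430053711, 59.67219924926758), 73.94464874267578), ((391.3052978515625, 268.803955078125), 30.892778396606445)) [(0.75, array([394.67495691, 266.52826616,   0.        ]))]
(0.5, ((436.2303466796875, 108.63458251953125), (7.647704601287842, 46.3428955078125), 28.567163467407227), ((437.455322265625, 109.30157470703125), 23.173677444458008)) [(0.51, array([4.58665226e+02, 1.12443542e+02, 5.68434189e-14]))]
t3.2 pos [393.9 267.7 160.8] yaw 163.9 j6 -0.83 open 1.00 | shift [ 0.012 -0.016  2.646] turn 0.00
```

View pics/w1.png

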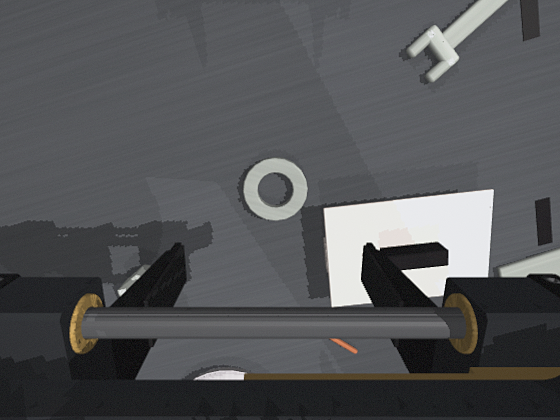

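The washer sits at pixel (275,189), and the lid's corner is close to where the right finger would land, so I'll turn the gripper 35° on the way down.

```bash
python3 -m inch '[[[0.03,0,0.4],-1,-1],[[0,0,0.5],-1,-1],[[0,0,0.5],-1,-1],[[0,0,0.4],-1,-1],[[0,0,0.3],-1,-1],[[0,0,0.25],-1,-1],[[0,0,0.18],-1,-1],[[0,0,0.1],0,-1],[[0,0,0],0,-1],[[0,0,0],0,-1]]'
python3 -m inch '[[[0,0,0],0,1],[[0,0,0],0,1],[[0,0,0],0,1],[[0,0,0],0,1],[[0,0,0],0,1],[[0,0,0],0,1],[[0,0,0],0,1],[[0,0,0],0,1],[[0,0,0],0,1],[[0,0,0],0,1]]'
```

```text
t: 4.45
eef_pos: [392.3, 268.3, 3.2]
tcp_rot: [3.141, 0.001, -2.811]
ft_force: [1.1, 0.3, -0.3]
opening: 1.001
grip_force: 0.0
t: 5.7
eef_pos: [392.3, 267.9, 2.9]
tcp_rot: [3.142, 0.0, -2.811]
ft_force: [0.1, -0.3, 2.6]
opening: 0.632
grip_force: 30.0
```

```bash
python3 -m inch '[[[0,0,-0.15],0,1],[[0,0,-0.25],1,1],[[0,0,-0.35],1,1],[[0,0,-0.4],1,1],[[0,0,-0.4],1,1],[[0,0,-0.3],1,1],[[0,0,-0.15],1,1],[[0,0,0],1,1],[[0,0,0],0,1],[[0,0,0],0,1]]'
python3 - <<'E'
from h import *
go(649.5,-144,123)
E
```

```text
t: 6.95
eef_pos: [392.1, 267.9, 122.9]
tcp_rot: [-3.141, -0.0, 2.864]
ft_force: [0.8, 0.0, -1.4]
opening: 0.633
grip_force: 30.0
t7.0 pos [392.1 267.9 122.9] yaw 164.1 j6 -0.83 open 0.63 | shift [-6.009e+00 -5.424e+00 -2.000e-03] turn 0.00
```

```bash
python3 -m inch '[[[-0.2,-0.18,0],0,1],[[-0.4,-0.36,0],0,1],[[-0.5,-0.45,0],0,1],[[-0.5,-0.45,0],0,1],[[-0.5,-0.45,0],0,1],[[-0.5,-0.45,0],0,1],[[-0.5,-0.45,0],0,1],[[-0.5,-0.45,0],0,1],[[-0.5,-0.45,0],0,1],[[-0.5,-0.45,0],0,1]]'
python3 -m inch '[[[-0.5,-0.45,0],0,1],[[-0.4,-0.37,0],0,1],[[-0.3,-0.28,0],0,1],[[-0.2,-0.18,0],0,1],[[-0.01,-0.01,0],0,1],[[0,0,0],0,1],[[0,0,0],0,1],[[0,0,0],0,1],[[0,0,0],0,1],[[0,0,0],0,1]]'
python3 - <<'E'
from h import *
p=eyes.read_camera("wrist");save(p,"w2.png")
q=eyes.read_camera("side");save(q,"s2.png");t=eyes.read_camera("top")
for k in("spindle","large_washer","small_washer"):
  for n,c in(("w",p),("s",q),("t",t)):
    print(k,n,outline(c,k,10),[(r["score"],at(c,r["centre"],0)) for r in eyes.spot_point(k,c)[:2]])
go(649.5,-144,14)
E
```

```text
t: 8.2
eef_pos: [589.3, -49.4, 122.6]
tcp_rot: [-3.142, -0.0, 2.862]
ft_force: [1.2, 0.3, -1.6]
opening: 0.634
grip_force: 30.0
t: 9.45
eef_pos: [648.8, -144.7, 122.9]
tcp_rot: [3.142, 0.0, 2.862]
ft_force: [0.1, -0.3, -1.3]
opening: 0.628
grip_force: 30.0
spindle w (0.81, ((636.9813842773438, -142.36813354492188), (66.80996704101562, 45.4556999206543), 74.80572509765625), ((647.7059936523438, -145.3043212890625), 33.87253952026367)) [(0.73, array([ 649.68817287, -144.73174142,    0.        ]))]
spindle s (0.73, ((647.8018798828125, -145.557861328125), (67.5931167602539, 71.35675048828125), 8.18647575378418), ((652.3456420898438, -143.537353515625), 41.00931930541992)) [(0.81, array([ 647.0795537 , -144.61973742,    0.        ]))]
spindle t None []
large_washer w (0.63, ((697.669189453125, -158.94680786132812), (103.52169799804688, 97.4333267211914), 73.97786712646484), ((702.4465942382812, -160.37550354003906), 54.57379150390625)) []
large_washer s (0.6, ((485.684814453125, 387.9856262207031), (188.7033233642578, 109.87600708007812), 81.61832427978516), ((482.8235778808594, 391.9400634765625), 98.3412094116211)) [(0.48, array([729.73597984, -39.40404327,   0.        ]))]
large_washer t None []
small_washer w None []
small_washer s (0.66, ((445.2628173828125, -101.81610107421875), (43.02801513671875, 38.41987991333008), 67.71343231201172), ((446.11376953125, -101.39024353027344), 23.038532257080078)) [(0.45, array([ 434.8484055 , -109.44117573,    0.        ]))]
small_washer t None [(0.19, array([ 518.14606089, -387.07883334,    0.        ]))]
t10.5 pos [ 648.8 -144.8  122.8] yaw 164.0 j6 -1.61 open 0.63 | shift [-0.007  0.015  1.814] turn 0.00
```

View pics/w2.png

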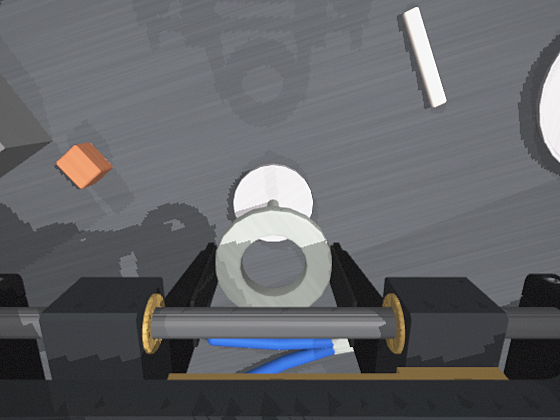

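The spindle (273,190) lies just beyond the gripped washer (273,262), and the geometry puts the pin inside its hole within 2 mm. I'll lower it.

```bash
python3 -m inch '[[[0,0,0.2],0,1],[[0,0,0.3],0,1],[[0,0,0.3],0,1],[[0,0,0.3],0,1],[[0,0,0.3],0,1],[[0,0,0.2],0,1],[[0,0,0.15],0,1],[[0,0,0.07],0,1],[[0,0,0],0,1],[[0,0,0],0,1]]'
python3 -m inch '[[[0,0,0],0,0.2],[[0,0,0],0,-0.4],[[0,0,0],0,-0.5],[[0,0,0],0,-0.5],[[0,0,-0.3],0,-0.5],[[0,0,-0.5],0,-0.7],[[0,0,-0.5],0,-1],[[0,0,-0.5],0,-1],[[0,0,-0.3],0,-1],[[0,0,0],0,-1]]'
python3 - <<'E'
from h import *
go(449,-102,130)
E
```

```text
t: 11.75
eef_pos: [649.1, -144.9, 14.1]
tcp_rot: [3.142, 0.001, 2.862]
ft_force: [-0.8, 0.6, -0.5]
opening: 0.63
grip_force: 30.0
t: 13.0
eef_pos: [649.3, -144.9, 141.2]
tcp_rot: [3.142, 0.003, 2.862]
ft_force: [-0.9, -0.1, -1.1]
opening: 1.001
grip_force: 0.0
t13.0 pos [ 649.3 -144.9  141.2] yaw 164.0 j6 -1.61 open 1.00 | shift [ 3.406 -0.235  0.178] turn 0.00
```

```bash
python3 -m inch '[[[0.3,-0.03,0],0,-1],[[0.5,-0.03,0.04],0,-1],[[0.6,-0.04,0.04],0,-1],[[0.6,-0.04,0.04],0,-1],[[0.6,-0.04,0.04],0,-1],[[0.5,-0.04,0.02],0,-1],[[0.3,-0.02,0],0,-1],[[0,0,0],0,-1],[[0,0,0],0,-1],[[0,0,0],0,-1]]'
python3 - <<'E'
from h import *
p=eyes.read_camera("wrist");save(p,"w3.png");q=eyes.read_camera("top");save(q,"t3.png")
for n,c in(("w",p),("t",q)):
    print(n,outline(c,"small_washer",10),[(r["score"],at(c,r["centre"],0)) for r in eyes.spot_point("small_washer",c)[:2]])
print(outline(q,"large_washer",20))
go(449,-102,3)
E
```

```text
t: 14.25
eef_pos: [449.4, -102.4, 128.5]
tcp_rot: [3.141, -0.0, 2.862]
ft_force: [-0.4, -0.2, 0.6]
opening: 1.001
grip_force: 0.0
w (0.97, ((444.978271484375, -99.97787475585938), (39.937320709228516, 40.49101638793945), 29.113216400146484), ((445.10107421875, -100.39800262451172), 21.083330154418945)) [(0.89, array([ 4.47692213e+02, -1.00295295e+02,  5.68434189e-14]))]
t None []
(0.85, ((650.8807373046875, -144.4099884033203), (57.487239837646484, 59.518917083740234), 0.4544864892959595), ((650.440673828125, -143.38803100585938), 30.858253479003906))
t14.6 pos [ 448.9 -102.3  128.8] yaw 164.0 j6 -1.66 open 1.00 | shift [-1.000e-03  5.000e-03  2.096e+00] turn 0.00
```

View pics/w3.png

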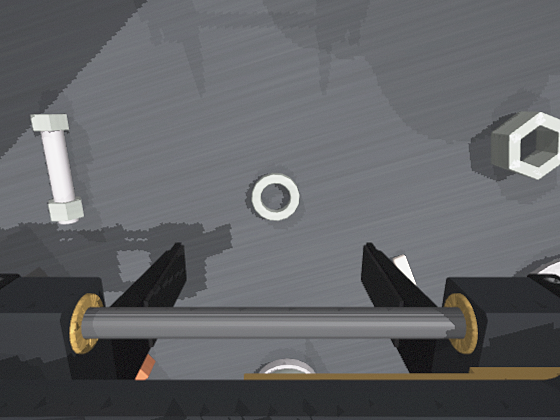

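View pics/t3.png

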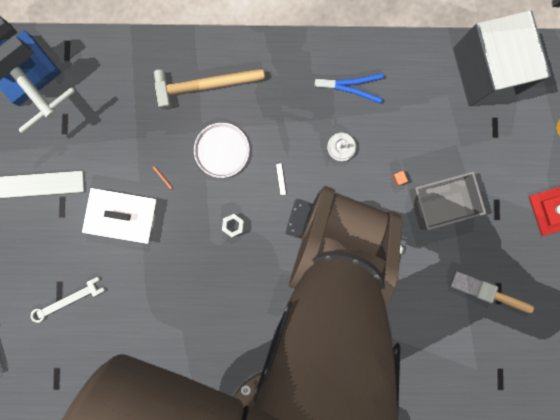

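Top view shows the large washer on the spindle at (342,147). The wrist view shows the small washer at (275,197), so I'll shift 3.6 mm and descend.

```bash
python3 -m inch '[[[0.06,0.005,0.3],0,-1],[[0,0,0.4],0,-1],[[0,0,0.4],0,-1],[[0,0,0.4],0,-1],[[0,0,0.3],0,-1],[[0,0,0.2],0,-1],[[0,0,0.1],0,-1],[[0,0,0],0,-0.5],[[0,0,0],0,1],[[0,0,0],0,1]]'
python3 -m inch '[[[0,0,0],0,1],[[0,0,0],0,1],[[0,0,0],0,1],[[0,0,0],0,1],[[0,0,0],0,1],[[0,0,0],0,1],[[0,0,0],0,1],[[0,0,0],0,1],[[0,0,0],0,1],[[0,0,0],0,1]]'
python3 -m inch '[[[0,0,-0.15],0,1],[[0,0,-0.3],0,1],[[0,0,-0.4],0,1],[[0,0,-0.4],0,1],[[0,0,-0.4],0,1],[[0,0,-0.2],0,1],[[0,0,-0.15],0,1],[[0,0,0],0,1],[[0,0,0],0,1],[[0,0,0],0,1]]'
python3 - <<'E'
from h import *
go(649.3,-144.7,123)
E
```

```text
t: 15.85
eef_pos: [445.6, -101.1, 3.3]
tcp_rot: [3.142, 0.001, 2.862]
ft_force: [0.4, -0.5, 0.1]
opening: 0.742
grip_force: 0.0
t: 17.1
eef_pos: [445.4, -101.0, 2.8]
tcp_rot: [3.142, 0.0, 2.862]
ft_force: [-0.2, 0.7, 2.6]
opening: 0.43
grip_force: 30.0
t: 18.35
eef_pos: [445.2, -100.9, 122.2]
tcp_rot: [3.141, -0.001, 2.862]
ft_force: [0.2, 0.0, -0.1]
opening: 0.429
grip_force: 30.0
t18.4 pos [ 445.2 -100.9  122.2] yaw 164.0 j6 -1.66 open 0.43 | shift [-3.471  0.238 -0.016] turn 0.00
```

```bash
python3 -m inch '[[[-0.25,0.02,0],0,1],[[-0.45,0.03,0],0,1],[[-0.55,0.04,0],0,1],[[-0.55,0.04,0],0,1],[[-0.55,0.04,0],0,1],[[-0.55,0.03,0],0,1],[[-0.37,0.03,0],0,1],[[-0.2,0.01,0],0,1],[[0,0,0],0,1],[[0,0,0],0,1]]'
python3 - <<'E'
from h import *
p=eyes.read_camera("wrist")
print(outline(p,"small_washer",131),outline(p,"large_washer",20),outline(p,"spindle",10))
go(649.3,-144.7,24)
E
```

```text
t: 19.6
eef_pos: [648.9, -144.5, 122.7]
tcp_rot: [3.141, -0.001, 2.862]
ft_force: [0.2, 0.1, -1.0]
opening: 0.429
grip_force: 30.0
(0.67, ((647.2717895507812, -144.36050415039062), (40.00910568237305, 42.89999008178711), 73.94941711425781), ((647.1600952148438, -144.015380859375), 21.81062889099121)) (0.57, ((643.6234741210938, -143.79132080078125), (61.20091247558594, 52.70254898071289), 73.9505844116211), ((647.2409057617188, -145.04049682617188), 31.272348403930664)) (0.66, ((630.6016845703125, -146.92149353027344), (32.901546478271484, 66.10250854492188), 3.010350227355957), ((644.2509155273438, -146.19467163085938), 33.06174850463867))
t19.8 pos [ 649.2 -144.6  123.1] yaw 164.0 j6 -1.61 open 0.43 | shift [-2.000e-03 -1.000e-03  1.651e+00] turn 0.00
```

Centred, so I'll lower, release and retreat.

```bash
python3 -m inch '[[[0,0,0.2],0,1],[[0,0,0.3],0,1],[[0,0,0.3],0,1],[[0,0,0.3],0,1],[[0,0,0.25],0,1],[[0,0,0.15],0,1],[[0,0,0.1],0,1],[[0,0,0.05],0,1],[[0,0,0],0,1],[[0,0,0],0,1]]'
python3 -m inch '[[[0,0,0],0,0.2],[[0,0,0],0,0],[[0,0,0],0,-0.2],[[0,0,0],0,-0.2],[[0,0,-0.3],0,-0.5],[[0,0,-0.5],0,-0.7],[[0,0,-0.5],0,-1],[[0,0,-0.5],0,-1],[[0,0,-0.3],0,-1],[[0,0,0],0,-1]]'
python3 - <<'E'
from h import *
p=eyes.read_camera("wrist");save(p,"w4.png")
go(373,-266,150,76)
E
```

```text
t: 21.05
eef_pos: [649.7, -144.7, 24.2]
tcp_rot: [3.142, 0.001, 2.862]
ft_force: [0.1, 0.0, -0.7]
opening: 0.429
grip_force: 30.0
t: 22.3
eef_pos: [649.9, -144.8, 151.4]
tcp_rot: [3.142, 0.003, 2.862]
ft_force: [-0.2, 0.4, -0.7]
opening: 0.999
grip_force: 0.0
t22.4 pos [ 649.4 -144.6  150. ] yaw 164.0 j6 -1.61 open 1.00 | shift [ 3.869e+00 -3.216e+00 -2.000e-03] turn 17.59
```

View pics/w4.png

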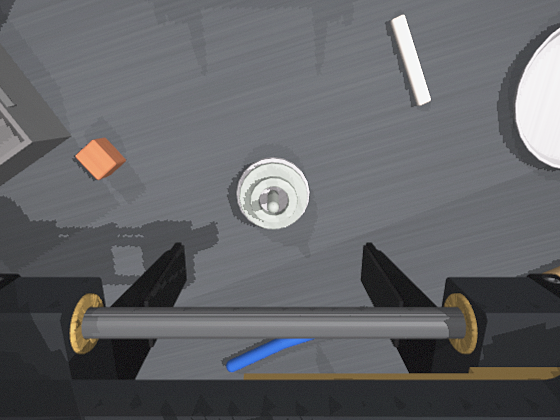

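Both washers are threaded, with the small one on top at (273,193). Next is the bolt; the yaw is already nearly right for it (166° wanted).

```bash
python3 -m inch '[[[0.2,-0.17,0],0,-1],[[0.4,-0.33,0],0,-1],[[0.55,-0.46,0],0,-1],[[0.55,-0.46,0],0,-1],[[0.55,-0.46,0],0,-1],[[0.55,-0.46,0],0,-1],[[0.55,-0.46,0],0,-1],[[0.35,-0.29,0],0,-1],[[0.15,-0.12,0],0,-1],[[0,0,0],0,-1]]'
python3 - <<'E'
from h import *
env.state()
p=eyes.read_camera("top");p=eyes.read_camera("wrist");save(p,"w5.png")
print(outline(p,"bolt",12),[(r["score"],at(p,r["centre"],0)) for r in eyes.spot_point("bolt",p)[:2]])
go(374,-266,2.5,166)
E
```

```text
t: 23.6
eef_pos: [373.8, -266.0, 149.6]
tcp_rot: [3.141, -0.0, 2.861]
ft_force: [-0.1, -0.3, -0.2]
opening: 1.001
grip_force: 0.0
(0.84, ((373.12542724609375, -267.85137939453125), (26.762968063354492, 94.07608032226562), 74.50767517089844), ((372.7795104980469, -267.6567687988281), 47.47164535522461)) [(0.56, array([ 373.42065502, -268.88070756,    0.        ]))]
t23.8 pos [ 374.9 -265.7  149.6] yaw 164.0 j6 -2.05 open 1.00 | shift [ 0.012 -0.01   2.452] turn -0.40
```

```bash
python3 -m inch '[[[0,-0.03,0.3],0,-1],[[0,0,0.4],0,-1],[[0,0,0.5],0,-1],[[0,0,0.45],0,-1],[[0,0,0.4],0,-0.5],[[0,0,0.25],0,-0.2],[[0,0,0.15],0,-0.2],[[0,0,0],0,0],[[0,0,0],0,0.5],[[0,0,0],0,1]]'
python3 -m inch '[[[0,0,0],0,1],[[0,0,0],0,1],[[0,0,0],0,1],[[0,0,0],0,1],[[0,0,0],0,1],[[0,0,0],0,1],[[0,0,0],0,1],[[0,0,0],0,1],[[0,0,0],0,1],[[0,0,0],0,1]]'
python3 -m inch '[[[0,0,-0.15],0,1],[[0,0,-0.35],1,1],[[0,0,-0.4],1,1],[[0,0,-0.4],1,1],[[0,0,-0.4],1,1],[[0,0,-0.3],1,1],[[0,0,-0.2],1,1],[[0,0,0],1,1],[[0,0,0],1,1],[[0,0,0],1,1]]'
python3 -m inch '[[[0,0,0],1,1],[[0,0,0],1,1],[[0,0,0],0.64,1],[[0,0,0],0,1],[[0,0,0],0,1],[[0,0,0],0,1],[[0,0,0],0,1],[[0,0,0],0,1],[[0,0,0],0,1],[[0,0,0],0,1]]'
python3 - <<'E'
from h import *
p=eyes.read_camera("side");print([(r["score"],at(p,r["centre"],0)) for r in eyes.spot_point("tub",p)[:2]])
p=eyes.read_camera("wrist");save(p,"w5b.png");print(outline(p,"bolt",145))
go(517.4,-381,135,105.8)
E
```

```text
t: 25.05
eef_pos: [374.0, -267.9, 3.3]
tcp_rot: [-3.141, 0.001, 2.862]
ft_force: [-1.1, -0.3, -0.3]
opening: 0.426
grip_force: 0.0
t: 26.3
eef_pos: [373.8, -267.7, 2.9]
tcp_rot: [3.142, 0.0, 2.862]
ft_force: [-0.1, 1.9, 6.0]
opening: 0.159
grip_force: 30.0
t: 27.55
eef_pos: [373.5, -267.5, 135.0]
tcp_rot: [-3.142, -0.0, 2.073]
ft_force: [0.2, 0.1, -3.5]
opening: 0.159
grip_force: 30.0
t: 28.8
eef_pos: [373.8, -267.7, 134.8]
tcp_rot: [3.142, -0.0, 1.846]
ft_force: [0.4, -0.7, -2.7]
opening: 0.157
grip_force: 30.0
[(0.9, array([ 516.27834411, -388.3629125 ,    0.        ])), (0.52, array([ 402.20139716, -167.94084977,    0.        ]))]
(0.89, ((371.15911865234375, -254.27413940429688), (27.573835372924805, 71.494384765625), 17.099178314208984), ((369.9382629394531, -254.80789184570312), 36.3808479309082))
t29.0 pos [ 373.8 -267.7  134.8] yaw 105.8 j6 -1.04 open 0.16 | shift [-2.468  1.79  -0.004] turn -0.01
```

View pics/w5b.png

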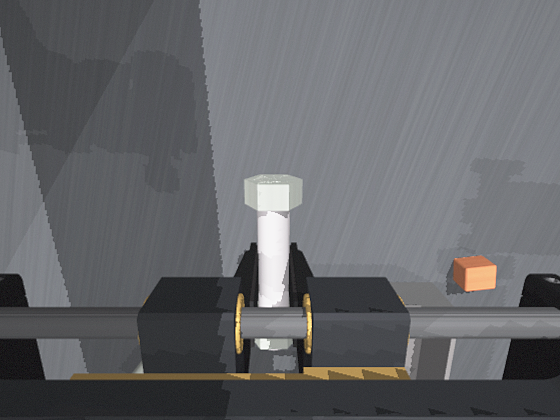

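The bolt is held along the gripper's x axis, at (272,265). Moving over the tub.

```bash
python3 -m inch '[[[-0.25,0.18,0],0,1],[[-0.4,0.28,0],0,1],[[-0.5,0.35,0],0,1],[[-0.5,0.35,0],0,1],[[-0.45,0.31,0],0,1],[[-0.3,0.21,0],0,1],[[-0.15,0.1,0],0,1],[[0,0,0],0,1],[[0,0,0],0,1],[[0,0,0],0,1]]'
python3 - <<'E'
from h import *
p=eyes.read_camera("wrist");save(p,"w6.png");print(outline(p,"tub",54),[(r["score"],at(p,r["centre"],0)) for r in eyes.spot_point("tub",p)[:2]])
p=eyes.read_camera("side");print([(r["score"],at(p,r["centre"],0)) for r in eyes.spot_point("tub",p)[:2]])
go(518,-387,8,105.8)
E
```

```text
t: 30.25
eef_pos: [517.8, -385.6, 135.0]
tcp_rot: [3.142, -0.0, 1.846]
ft_force: [-0.7, -0.4, -2.4]
opening: 0.16
grip_force: 30.0
(0.83, ((515.1284790039062, -377.08837890625), (100.33785247802734, 121.5938491821289), 15.660077095031738), ((515.44921875, -378.4052429199219), 77.02897644042969)) []
[]
t30.5 pos [ 518.1 -385.9  134.9] yaw 105.8 j6 -1.02 open 0.16 | shift [-0.017 -0.006  2.115] turn -0.01
```

View pics/w6.png

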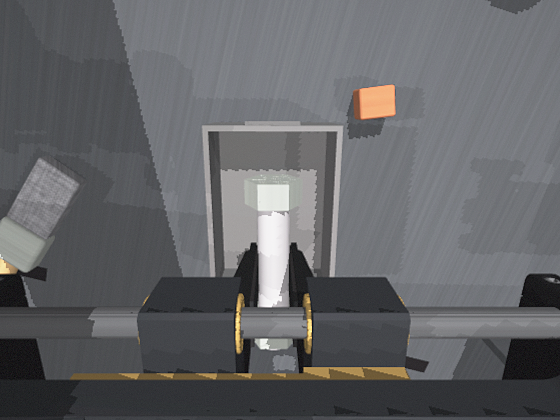

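Run:
```python
from h import *
p=eyes.read_camera("wrist")
a,b=at(p,(126,203),54),at(p,(126,341),54);m=(a+b)/2;u=(b-a)/np.linalg.norm(b-a);n=np.array([-u[1],u[0],0])
print(a,b,np.linalg.norm(a-b),np.degrees(np.arctan2(u[1],u[0])),m+70*n,m-70*n)
m=eyes.cut_out("bolt",p)[0]["mask"];r,c=np.where(m);print(r.min(),r.max(),at(p,(r.min(),c[r==r.min()].mean()),150))
```

```text
[ 452.61342844 -335.52333019   54.        ] [ 546.91512555 -308.96487098   54.        ] 97.97020891037955 15.72896549663004 [ 480.78818044 -254.86526296   54.        ] [ 518.74037356 -389.62293821   54.        ]
173 350 [ 505.49376216 -336.81369596  150.        ]
```

```bash
python3 -m inch '[[[-0.06,-0.01,0.2],0,1],[[0,0,0.3],0,1],[[0,0,0.35],0,1],[[0,0,0.35],0,1],[[0,0,0.35],0,1],[[0,0,0.3],0,1],[[0,0,0.17],0,1],[[0,0,0.1],0,1],[[0,0,0],0,1],[[0,0,0],0,1]]'
python3 -m inch '[[[0,0,0],0,0.5],[[0,0,0],0,0.2],[[0,0,0],0,0.2],[[0,0,0],0,0.2],[[0,0,-0.3],0,0.2],[[0,0,-0.5],0,0.2],[[0,0,-0.5],0,0.2],[[0,0,-0.5],0,0],[[0,0,-0.4],0,-0.5],[[0,0,0],0,-1]]'
python3 - <<'E'
from h import *
p=eyes.read_camera("wrist");save(p,"w7.png");print(outline(p,"bolt",16))
go(459,113,145,0)
E
```

```text
t: 31.85
eef_pos: [518.7, -389.7, 8.0]
tcp_rot: [3.141, 0.001, 1.846]
ft_force: [0.8, 0.4, -2.7]
opening: 0.162
grip_force: 30.0
t: 33.1
eef_pos: [519.2, -390.1, 142.4]
tcp_rot: [3.139, 0.004, 1.846]
ft_force: [-0.4, 0.3, -0.7]
opening: 0.65
grip_force: 0.0
(0.71, ((518.8941650390625, -388.6275939941406), (26.743492126464844, 93.67713928222656), 15.718672752380371), ((519.7252197265625, -388.1293029785156), 47.149871826171875))
t33.2 pos [ 518.4 -389.4  139.7] yaw 105.8 j6 -1.02 open 0.74 | shift [ 8.327  1.324 -0.089] turn -14.85
```

View pics/w7.png

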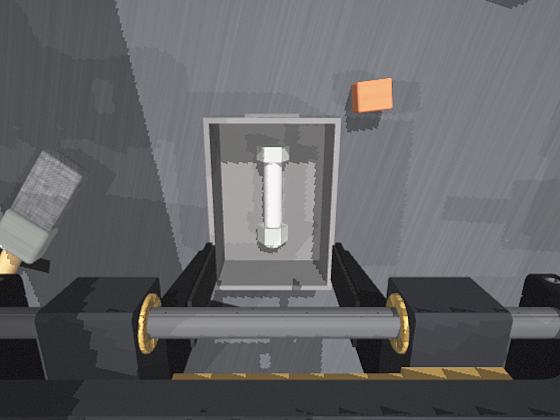

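The bolt lies in the tub at (272,195). Next, the nut.

```bash
python3 -m inch '[[[0.2,0.03,0],0,-1],[[0.5,0.08,0],0,-1],[[0.75,0.12,0],0,-1],[[0.8,0.13,0],0,-1],[[0.8,0.13,0],0,-1],[[0.8,0.13,0],0,-1],[[0.8,0.13,0],0,-1],[[0.8,0.13,0],0,-1],[[0.8,0.13,0],0,-1],[[0.75,0.12,0],0,-1]]'
python3 -m inch '[[[0.6,0.09,0],0,-1],[[0.5,0.07,0],0,-1],[[0.2,0.03,0],0,-1],[[0,0,0],0,-1],[[0,0,0],0,-1],[[0,0,0],0,-1],[[0,0,0],0,-1],[[0,0,0],0,-1],[[0,0,0],0,-1],[[0,0,0],0,-1]]'
python3 - <<'E'
from h import *
p=eyes.read_camera("wrist");save(p,"w8.png")
r=eyes.cut_out("nut",p);print([(q["score"],q["centre"],q["mask"].sum()) for q in r]);print([(r["score"],at(p,r["centre"],0)) for r in eyes.spot_point("nut",p)[:2]])
print(outline(p,"nut",24))
go(459,113,145)
E
```

```text
t: 34.45
eef_pos: [468.4, 35.0, 139.1]
tcp_rot: [-3.14, -0.001, 1.846]
ft_force: [0.3, 0.5, 0.4]
opening: 0.997
grip_force: 0.0
t: 35.7
eef_pos: [459.4, 111.2, 139.6]
tcp_rot: [3.142, -0.0, 1.846]
ft_force: [-0.3, -0.6, 0.9]
opening: 0.999
grip_force: 0.0
[]
[]
None
t35.9 pos [459.4 111.3 139.6] yaw 105.8 j6 -0.18 open 1.00 | shift [ 0.03   0.001 -0.09 ] turn 0.00
```

View pics/w8.png

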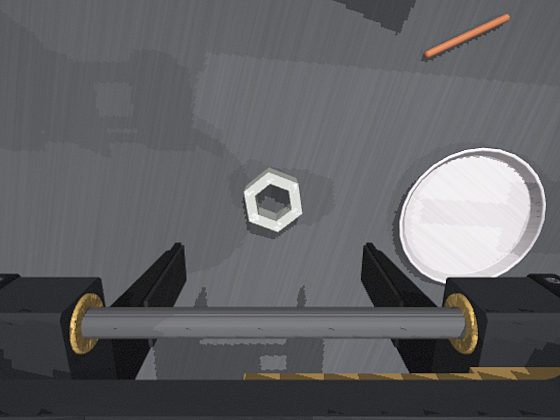

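Run:
```python
from h import *
p=eyes.read_camera("wrist");g=cv2.cvtColor(p["pixels"],cv2.COLOR_RGB2GRAY);z=np.zeros_like(g);z[150:250,230:320]=g[150:250,230:320]
for th in(150,185,205):
    cs=cv2.findContours((z>th).astype(np.uint8),0,1)[0]
    if not cs: continue
    c=max(cs,key=cv2.contourArea)[:,0]
    P=np.array([at(p,(v,u),24)[:2] for u,v in c],np.float32);P=cv2.convexHull(P)[:,0]
    A=np.radians(np.arange(0,180,1));w=np.array([np.ptp(P@[np.cos(a),np.sin(a)]) for a in A])
    s=[w[k]+w[(k+60)]+w[(k+120)] for k in range(60)];k=int(np.argmin(s))
    ctr=[0,0]
    M=np.array([[np.cos(A[j]),np.sin(A[j])] for j in(k,k+60,k+120)]);mid=[((P@m).max()+(P@m).min())/2 for m in M]
    print(th,k,w[[k,k+60,k+120]],np.linalg.lstsq(M,mid,rcond=None)[0])
im=cv2.resize(p["pixels"][150:250,220:330],None,fx=5,fy=5)[:,:,::-1];cv2.imwrite("pics/n8.png",im)
```

```text
150 24 [46.76865677 47.03729459 47.2263477 ] [459.50692469 111.59678834]
185 24 [46.453653   46.39968763 46.42049746] [459.44935073 111.66519785]
205 24 [46.09612639 46.39968763 46.1605383 ] [459.56167726 111.63306324]
```

View pics/n8.png

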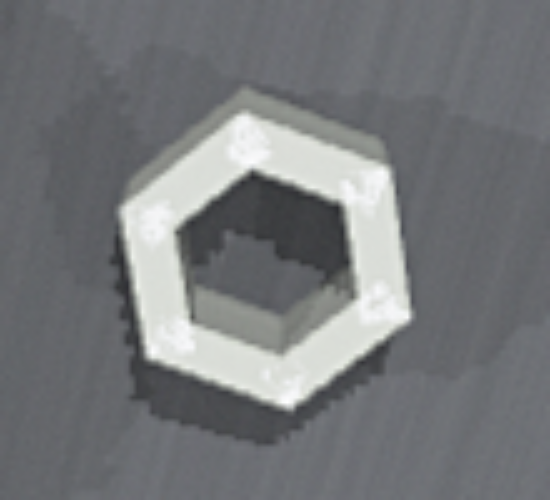

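The nut's top face fits a 46.4 mm hexagon with flat normals at 24°, 84° and 144°, centred under the TCP. I'll turn -8.2° and grip.

```bash
python3 -m inch '[[[0,0.005,0.3],-0.82,-1],[[0,0,0.45],-0.82,-1],[[0,0,0.45],0,-1],[[0,0,0.4],0,-1],[[0,0,0.3],0,-0.5],[[0,0,0.22],0,-0.3],[[0,0,0.14],0,-0.3],[[0,0,0],0,-0.2],[[0,0,0],0,1],[[0,0,0],0,1]]'
python3 -m inch '[[[0,0,0],0,1],[[0,0,0],0,1],[[0,0,0],0,1],[[0,0,0],0,1],[[0,0,0],0,1],[[0,0,-0.15],0,1],[[0,0,-0.35],0,1],[[0,0,-0.4],0,1],[[0,0,-0.4],0,1],[[0,0,-0.2],0,1]]'
python3 - <<'E'
from h import *
s=eyes.read_camera("top");print(outline(s,"dish",12))
go(640,142,95)
E
```

```text
t: 37.2
eef_pos: [459.9, 111.3, 4.5]
tcp_rot: [3.141, 0.0, 1.989]
ft_force: [-0.2, -0.5, 2.0]
opening: 0.488
grip_force: 30.0
t: 38.45
eef_pos: [459.9, 111.3, 95.4]
tcp_rot: [3.14, 0.0, 1.989]
ft_force: [0.0, 0.3, -1.7]
opening: 0.487
grip_force: 30.0
(0.93, ((641.763427734375, 141.92311096191406), (127.35379791259766, 128.4780731201172), 0.5145991444587708), ((640.7442626953125, 142.34689331054688), 67.63440704345703))
t38.5 pos [460.1 111.4  95. ] yaw 114.0 j6 -0.32 open 0.49 | shift [-0.752  2.948  0.006] turn 0.00
```

```bash
python3 -m inch '[[[-0.07,0.25,0],0,1],[[-0.12,0.45,0],0,1],[[-0.14,0.55,0],0,1],[[-0.14,0.55,0],0,1],[[-0.13,0.5,0],0,1],[[-0.1,0.4,0],0,1],[[-0.05,0.25,0],0,1],[[0,0,0],0,1],[[0,0,0],0,1],[[0,0,0],0,1]]'
python3 -m inch '[[[0,0,0.2],0,1],[[0,0,0.3],0,1],[[0,0,0.3],0,1],[[0,0,0.25],0,1],[[0,0,0.2],0,1],[[0,0,0.12],0,1],[[0,0,0.07],0,1],[[0,0,0.01],0,1],[[0,0,0],0,1],[[0,0,0],0,1]]'
```

```text
t: 39.8
eef_pos: [639.3, 142.0, 93.8]
tcp_rot: [-3.141, -0.0, 1.989]
ft_force: [0.3, 0.6, -2.6]
opening: 0.487
grip_force: 30.0
t: 41.05
eef_pos: [639.9, 142.1, 7.5]
tcp_rot: [3.141, 0.0, 1.989]
ft_force: [-1.5, -0.0, 4.2]
opening: 0.486
grip_force: 30.0
```

```bash
python3 -m inch '[[[0,0,0],0,0.2],[[0,0,0],0,-0.1],[[0,0,0],0,-0.2],[[0,0,0],0,-0.2],[[0,0,-0.3],0,-0.2],[[0,0,-0.5],0,-0.2],[[0,0,-0.5],0,-0.2],[[0,0,-0.5],0,-0.2],[[0,0,-0.3],0,-0.2],[[0,0,0],0,-0.2]]'
python3 - <<'E'
from h import *
p=eyes.read_camera("wrist");save(p,"w9.png")
print(outline(p,"nut",27),outline(p,"dish",12))
t=eyes.read_camera("top");print(outline(t,"lid",28))
go(481,373,140,171)
E
```

```text
t: 42.3
eef_pos: [640.2, 142.2, 134.6]
tcp_rot: [3.139, 0.001, 1.989]
ft_force: [0.7, -0.1, 0.4]
opening: 0.6
grip_force: 0.0
(0.73, ((640.0183715820312, 145.0685272216797), (46.32042694091797, 55.574607849121094), 22.63416290283203), ((639.1065673828125, 144.6686553955078), 27.812122344970703)) (0.78, ((639.1045532226562, 141.129638671875), (130.6555938720703, 130.1164093017578), 23.86806869506836), ((638.7516479492188, 141.90487670898438), 66.44989776611328))
(0.8, ((486.40234375, 406.0067443847656), (89.74952697753906, 103.93988037109375), 80.44110107421875), ((488.018310546875, 406.4188232421875), 65.06953430175781))
t42.5 pos [639.3 142.  131.8] yaw 114.0 j6 -0.30 open 0.60 | shift [ 4.59  -0.847 -0.132] turn -11.41
```

View pics/w9.png

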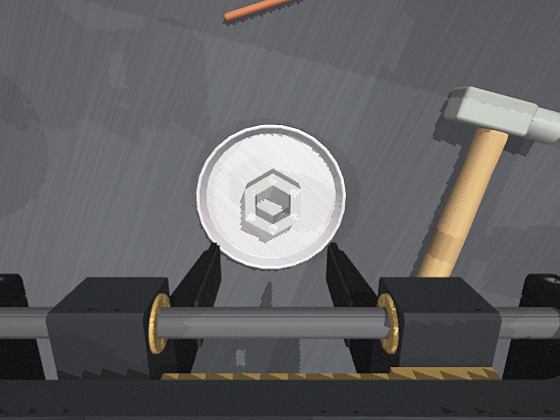

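The nut lies flat in the dish at (272,203). Next, the lid.

```bash
python3 -m inch '[[[0.25,-0.05,0],0,-0.2],[[0.45,-0.08,0],0,-0.2],[[0.6,-0.11,0],0,-0.2],[[0.65,-0.12,0],0,-0.2],[[0.65,-0.12,0],0,-0.2],[[0.65,-0.12,0],0,-0.2],[[0.6,-0.11,0],0,-0.2],[[0.5,-0.09,0],0,-0.2],[[0.24,-0.05,0],0,-0.2],[[0,0,0],1,-0.2]]'
python3 -m inch '[[[0,0,0],1,-0.2],[[0,0,0],1,-0.2],[[0,0,0],1,-0.2],[[0,0,0],1,-0.2],[[0,0,0],1,-0.2],[[0,0,0],0.6,-0.2],[[0,0,0],0,-0.2],[[0,0,0],0,-0.2],[[0,0,0],0,-0.2],[[0,0,0],0,-0.2]]'
python3 - <<'E'
from h import *
p=eyes.read_camera("wrist");save(p,"w10.png")
print(outline(p,"lid",28),[(r["score"],at(p,r["centre"],0)) for r in eyes.spot_point("lid",p)])
g=cv2.cvtColor(p["pixels"],cv2.COLOR_RGB2GRAY)
go(481,373,35,80.9)
E
```

```text
t: 43.8
eef_pos: [480.3, 373.9, 132.9]
tcp_rot: [-3.141, 0.0, 1.902]
ft_force: [0.5, -0.2, 0.1]
opening: 0.606
grip_force: 0.0
t: 45.05
eef_pos: [481.2, 373.0, 133.0]
tcp_rot: [-3.142, -0.0, 1.413]
ft_force: [0.2, 0.4, -0.3]
opening: 0.599
grip_force: 0.0
(0.75, ((480.30426025390625, 374.96826171875), (153.83290100097656, 104.54893493652344), 80.67109680175781), ((480.1919250488281, 375.1870422363281), 91.54907989501953)) [(0.6, array([477.20951196, 376.33064587,   0.        ]))]
t45.2 pos [481.2 373.  133. ] yaw 81.0 j6 0.71 open 0.60 | shift [-1.000e-03 -4.000e-03  1.634e+00] turn 0.02
```

View pics/w10.png

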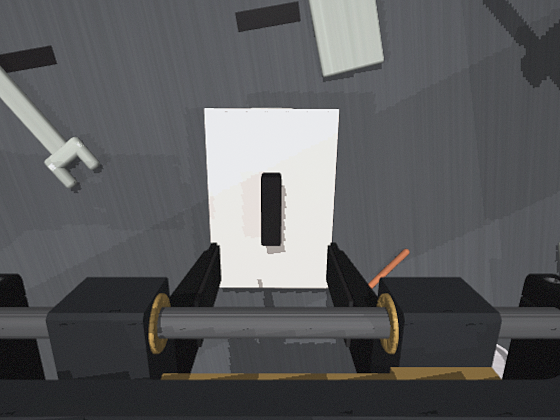

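The lid fits as a 154 × 104.5 mm rectangle, with its handle centred at (271,209). Gripping the handle.

```bash
python3 -m inch '[[[0.03,-0.02,0.2],0,0],[[0,0,0.35],0,0],[[0,0,0.35],0,0],[[0,0,0.3],0,0],[[0,0,0.24],0,0],[[0,0,0.15],0,0],[[0,0,0.08],0,0],[[0,0,0],0,0.3],[[0,0,0],0,1],[[0,0,0],0,1]]'
python3 -m inch '[[[0,0,0],0,1],[[0,0,0],0,1],[[0,0,0],0,1],[[0,0,0],0,1],[[0,0,0],0,1],[[0,0,-0.15],0,1],[[0,0,-0.35],0,1],[[0,0,-0.4],0,1],[[0,0,-0.4],0,1],[[0,0,-0.35],0,1]]'
python3 -m inch '[[[0,0,-0.2],-1,1],[[0,0,-0.15],-1,1],[[0,0,0],-1,1],[[0,0,0],-1,1],[[0,0,0],-0.96,1],[[0,0,0],0,1],[[0,0,0],0,1],[[0,0,0],0,1],[[0,0,0],0,1],[[0,0,0],0,1]]'
python3 - <<'E'
from h import *
go(518.7,-389.6,153,105.8)
E
```

```text
t: 46.45
eef_pos: [480.5, 375.1, 33.3]
tcp_rot: [3.141, -0.001, 1.413]
ft_force: [-0.7, -0.4, -0.7]
opening: 0.24
grip_force: 0.0
t: 47.7
eef_pos: [480.3, 374.9, 132.9]
tcp_rot: [3.141, -0.0, 1.413]
ft_force: [0.7, 1.3, -1.6]
opening: 0.167
grip_force: 30.0
t: 48.95
eef_pos: [480.3, 375.0, 152.8]
tcp_rot: [-3.142, -0.0, 1.846]
ft_force: [0.3, -0.5, -1.5]
opening: 0.166
grip_force: 30.0
t49.0 pos [480.3 375.  152.8] yaw 105.8 j6 0.28 open 0.17 | shift [-1.2438e+01 -2.8450e+00 -4.0000e-03] turn -0.01
```

```bash
python3 -m inch '[[[-0.2,-0.05,0],0,1],[[-0.45,-0.1,0],0,1],[[-0.7,-0.16,0],0,1],[[-0.7,-0.16,0],0,1],[[-0.7,-0.16,0],0,1],[[-0.7,-0.16,0],0,1],[[-0.7,-0.16,0],0,1],[[-0.7,-0.16,0],0,1],[[-0.7,-0.16,0],0,1],[[-0.7,-0.16,0],0,1]]'
python3 -m inch '[[[-0.7,-0.16,0],0,1],[[-0.7,-0.16,0],0,1],[[-0.7,-0.16,0],0,1],[[-0.7,-0.16,0],0,1],[[-0.7,-0.16,0],0,1],[[-0.7,-0.16,0],0,1],[[-0.7,-0.16,0],0,1],[[-0.7,-0.16,0],0,1],[[-0.4,-0.09,0],0,1],[[-0.19,-0.045,0],0,1]]'
python3 -m inch '[[[0,0,0.1],0,1],[[0,0,0.1],0,1],[[0,0,0.1],0,1],[[0,0,0.1],0,1],[[0,0,0.1],0,1],[[0,0,0],0,1],[[0,0,0],0,1],[[0,0,0],0,1],[[0,0,0],0,1],[[0,0,0],0,1]]'
python3 - <<'E'
from h import *
s=eyes.read_camera("side");save(s,"s11.png")
p=eyes.read_camera("wrist");save(p,"w11.png")
print(outline(p,"lid",118))
go(518.7,-389.6,72,105.8)
E
```

```text
t: 50.2
eef_pos: [499.2, -11.1, 153.0]
tcp_rot: [3.141, 0.0, 1.846]
ft_force: [0.9, 1.0, -1.1]
opening: 0.162
grip_force: 30.0
t: 51.45
eef_pos: [518.1, -391.1, 152.5]
tcp_rot: [-3.141, -0.0, 1.845]
ft_force: [0.6, 0.3, -1.5]
opening: 0.167
grip_force: 30.0
t: 52.7
eef_pos: [518.9, -389.7, 122.9]
tcp_rot: [3.141, 0.0, 1.846]
ft_force: [0.1, 0.9, -0.1]
opening: 0.167
grip_force: 30.0
(0.56, ((513.4522094726562, -367.21533203125), (103.89012145996094, 108.78314208984375), 15.633162498474121), ((510.9619140625, -358.62628173828125), 67.48676300048828))
t52.9 pos [ 518.9 -389.7  122.8] yaw 105.8 j6 -1.02 open 0.17 | shift [ 0.003 -0.003  0.847] turn -0.01
```

View pics/s11.png

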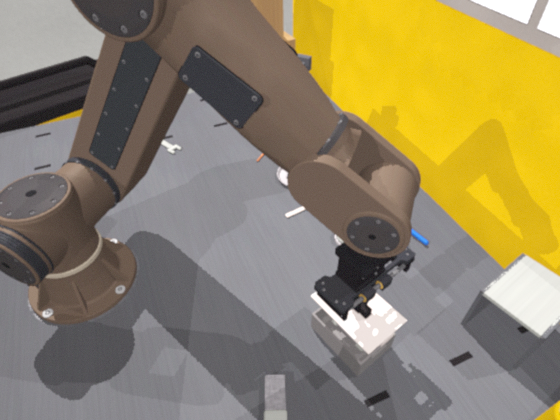

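The lid hangs over the tub at (360,315), aligned. Lowering it to its resting height.

```bash
python3 -m inch '[[[0,0,0.1],0,1],[[0,0,0.15],0,1],[[0,0,0.15],0,1],[[0,0,0.15],0,1],[[0,0,0.1],0,1],[[0,0,0.08],0,1],[[0,0,0.05],0,1],[[0,0,0.05],0,1],[[0,0,0],0,1],[[0,0,0],0,1]]'
python3 -m inch '[[[0,0,0.02],0,1],[[0,0,0.02],0,1],[[0,0,0.02],0,1],[[0,0,0.02],0,1],[[0,0,0.02],0,1],[[0,0,0.02],0,1],[[0,0,0],0,1],[[0,0,0],0,1],[[0,0,0],0,1],[[0,0,0],0,1]]'
```

```text
t: 54.1
eef_pos: [518.9, -389.6, 73.0]
tcp_rot: [3.142, -0.0, 1.846]
ft_force: [-0.5, 1.8, 0.7]
opening: 0.166
grip_force: 30.0
t: 55.35
eef_pos: [519.0, -389.7, 66.2]
tcp_rot: [3.141, 0.0, 1.846]
ft_force: [-1.3, 4.2, 6.0]
opening: 0.162
grip_force: 30.0
```

```bash
python3 -m inch '[[[0,0,0.02],0,1],[[0,0,0.02],0,1],[[0,0,0.02],0,1],[[0,0,0],0,1],[[0,0,0],0,1],[[0,0,0],0,1],[[0,0,0],0,1],[[0,0,0],0,1],[[0,0,0],0,1],[[0,0,0],0,1]]'
python3 -m inch '[[[0,0,0.015],0,1],[[0,0,0.015],0,1],[[0,0,0],0,1],[[0,0,0],0,1],[[0,0,0],0,1],[[0,0,0],0,1],[[0,0,0],0,1],[[0,0,0],0,1],[[0,0,0],0,1],[[0,0,0],0,1]]'
```

```text
t: 56.6
eef_pos: [518.9, -389.3, 63.2]
tcp_rot: [3.141, -0.0, 1.846]
ft_force: [-4.4, 7.3, 12.3]
opening: 0.167
grip_force: 30.0
t: 57.85
eef_pos: [518.9, -389.3, 63.1]
tcp_rot: [3.141, 0.001, 1.846]
ft_force: [-8.6, 11.0, 28.9]
opening: 0.166
grip_force: 30.0
```

Hard stop at 63.1 mm, exactly the home height, with the force climbing to 29 N. I'll release and check.

```bash
python3 -m inch '[[[0,0,-0.02],0,0.3],[[0,0,0],0,0],[[0,0,0],0,-0.1],[[0,0,0],0,-0.1],[[0,0,-0.3],0,-0.1],[[0,0,-0.5],0,-0.1],[[0,0,-0.5],0,-0.1],[[0,0,-0.3],0,-0.1],[[0,0,-0.1],0,-0.1],[[0,0,0],0,-0.1]]'
python3 - <<'E'
from h import *
p=eyes.read_camera("wrist");save(p,"w12.png")
o=outline(p,"lid",58);print(o)
for z in (58,67):print(z,outline(p,"lid",z)[1])
go(518.7,-389.6,80)
s=eyes.read_camera("side");c=s["pixels"][270:400,290:420]
cv2.imwrite("pics/m.png",np.hstack([cv2.resize(c,(400,400)),cv2.resize(p["pixels"],(400,300))[:, :] if 0 else cv2.copyMakeBorder(cv2.resize(p["pixels"],(400,300)),50,50,0,0,0)])[:,:,::-1])
E
```

```text
t: 59.1
eef_pos: [518.8, -389.6, 163.4]
tcp_rot: [-3.142, -0.0, 1.846]
ft_force: [-0.2, 0.9, -0.8]
opening: 0.549
grip_force: 0.0
(0.84, ((519.4542236328125, -388.514892578125), (105.42858123779297, 154.90142822265625), 15.705183029174805), ((519.3641357421875, -386.2386779785156), 90.19840240478516))
58 ((519.4542236328125, -388.514892578125), (105.42858123779297, 154.90142822265625), 15.705183029174805)
67 ((518.7420043945312, -386.0339660644531), (101.9926986694336, 149.85324096679688), 15.705220222473145)
t59.3 pos [ 518.7 -389.5  162.6] yaw 105.8 j6 -1.02 open 0.55 | shift [-3.000e-03  1.000e-03  1.377e+00] turn 0.00
```

View pics/m.png

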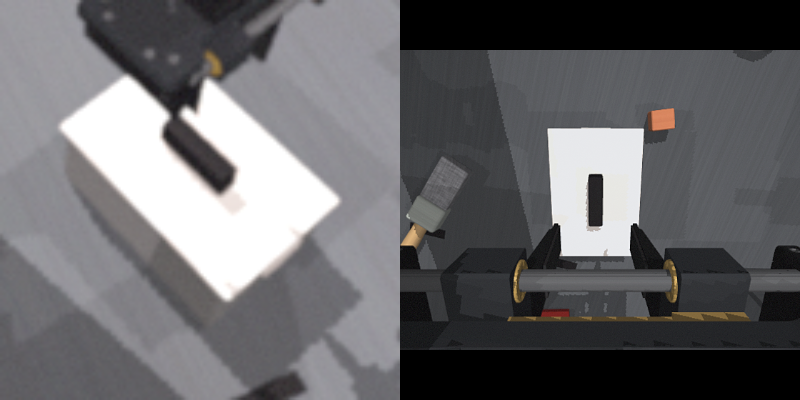

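The plate's size matches the home height (105×155 at z=58, against 102×150 at z=67). As a last check I'll press the handle top with shut fingers, which should stop at z≈80.

```bash
python3 -m inch '[[[0,0,0.2],0,1],[[0,0,0.3],0,1],[[0,0,0.3],0,1],[[0,0,0.25],0,1],[[0,0,0.15],0,1],[[0,0,0.1],0,1],[[0,0,0.03],0,1],[[0,0,0],0,1],[[0,0,0],0,1],[[0,0,0],0,1]]'
python3 -m inch '[[[0,0,0.01],0,1],[[0,0,0.01],0,1],[[0,0,0.01],0,1],[[0,0,0.01],0,1],[[0,0,0.01],0,1],[[0,0,0],0,1],[[0,0,0],0,1],[[0,0,0],0,1],[[0,0,0],0,1],[[0,0,0],0,1]]'
```

```text
t: 60.6
eef_pos: [519.0, -389.8, 84.1]
tcp_rot: [3.141, 0.0, 1.846]
ft_force: [0.1, 0.1, -0.2]
opening: 0.005
grip_force: 0.0
t: 61.85
eef_pos: [518.9, -389.7, 80.8]
tcp_rot: [3.142, -0.0, 1.846]
ft_force: [-0.5, -0.7, 0.8]
opening: 0.004
grip_force: 0.0
```

Still free at 80.8 mm, so the lid is not sitting high. One light press, then retreat.

```bash
python3 -m inch '[[[0,0,0.01],0,1],[[0,0,0.01],0,1],[[0,0,0.01],0,1],[[0,0,0.01],0,1],[[0,0,0],0,1],[[0,0,0],0,1],[[0,0,0],0,1],[[0,0,0],0,1],[[0,0,0],0,1],[[0,0,0],0,1]]'
python3 -m inch '[[[0,0,-0.1],0,1],[[0,0,-0.3],0,1],[[0,0,-0.5],0,1],[[0,0,-0.5],0,1],[[0,0,-0.3],0,1],[[0,0,-0.1],0,1],[[0,0,0],0,1],[[0,0,0],0,1],[[0,0,0],0,1],[[0,0,0],0,1]]'
python3 - <<'E'
from h import *
print(env.job_done())
E
```

```text
t: 63.1
eef_pos: [519.0, -389.8, 80.3]
tcp_rot: [3.141, 0.001, 1.846]
ft_force: [-5.1, 3.6, 17.3]
opening: 0.005
grip_force: 8.7
t: 64.35
eef_pos: [518.8, -389.7, 185.9]
tcp_rot: [-3.141, -0.001, 1.846]
ft_force: [0.4, -0.1, 0.3]
opening: 0.003
grip_force: 0.0
the job is handed in; nothing more can be done
None
```

I handed the job in at about 64 s: bolt in the tub with its lid snapped home (handle top at 80.3 mm, 80 expected), nut flat in the dish, and the small washer on top of the large one on the spindle; `env.job_done()` returned no verdict.

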